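# Hang the hook board on its screw

## Task

Take the teal hook board out of its dark wooden holder and hang it on the oak stand: pass the round part of its keyhole over the brass screw head until the board lies against the stand, then pull it down until the screw sits at the top end of the slot. Leave it hanging straight, hooks to the front, and do not disturb the white mug, the green-lidded jar and the lemon that stand around.

Things in the scene. Friction and masses are not known exactly. Their poses are not given: they have to be found in the camera images.
- board_center (a point): Centre of the loose teal hook board: upright plate 12 mm thick (x, pointing from front to back), 130 wide (y), 175 tall (z up), about 0.25 kg. It stands on edge in the holder, front to the robot within 0.35 rad. Its top 50 mm is plain: pinch it there from above across the thickness. Two hooks (32 mm below centre, 38 mm either side of the middle) stand 26 mm out of the front.
- round_hole (a point): The board's keyhole goes right through: a round hole of 34 mm diameter, and a slot 12 mm wide running straight up from it. This point: centre of the round hole on the board's back face, 4.5 mm above board_center; same axes.
- slot_end (a point): Where the screw's axis lies when the board hangs: on the board's back face, 3.5 mm below the upper end of the slot, 32.5 mm above board_center and 28 mm above the round hole's centre. Same axes as board_center. The hung board's top stands 37 mm above the panel: fingers gripping its top 30 mm clear the panel.
- screw (a point): Where the brass screw's axis meets the front face of the oak stand's upright panel, 145 mm above the worktop. x points level into the panel, z up. The screw stands out along -x, neck 7 mm thick; its bevelled head, 20 mm in diameter, begins 16 mm and ends 21.5 mm off the panel. The fixed panel is 120 mm wide, 16 thick, and ends 18 mm above the axis; a foot 16 mm high stands out 45 mm in front.
- holder: Dark wooden holder, fixed, 90 x 150 x 35 mm; origin at the centre of its underside. The groove that holds the board runs along its y, 16 mm wide and 25 mm deep, floor 10 mm above the worktop.
- mug: White mug with a faint grey leaf pattern, 89 x 126 x 100 mm, loose bystander at the left of the work; origin at the centre of its underside.
- mustard_jar: Glass jar with a green lid, 62 mm across, 109 mm tall, loose bystander at the right of the work; origin at the centre of its underside.
- lemon: Lemon, 72 x 57 x 58 mm, loose bystander lying behind the work, near the middle; origin at its underside.
Mind the look-alikes: they are no part of the job. Of the things shaped like the part that bears screw, the wooden one is meant.

How it is judged:
By the outcome, as a careful person would: the job done as asked, in the order asked, and still so for the second after the job is handed in, with the robot touching nothing.
It also fails if it takes over 48 s, if anything falls off the work surface, if the arm or the gripper's body presses on something with over 40 N, if the wrist force passes 120 N, or if a joint passes its speed limit or range.

## Robot

A 6-joint arm with a two-finger parallel gripper is mounted at the origin on a cart in front of the work surface, level with it; the furniture and walls round the work are solid. World frame = base frame: x ahead of the robot, y to its left, z up, the work surface at z = 0. Lengths are in m, angles in degrees, forces in N, time in s.
With the tool pointing down it reaches from about 0.325 to 0.775 m from the base axis. Payload 5.5 kg.
Tool frame: the origin (TCP) lies at the centre of the arm's flange, where the gripper is bolted on; the fingertips stand 182 mm ahead of it and the grasp point (between the pads) lies 163 mm ahead of it; z points along the fingers, y is the direction in which the jaws open and shut (so a half turn about z gives the same grasp; the last joint's range is limited). The gripper opens to 88 mm and grips with 3 to 60 N. Pads are 20 mm wide; open, the fingers measure 115 mm over their backs; the gripper's body (75 mm by 178 mm) begins 61 mm behind the grasp point.
Start: joints at [-68.107, 5.22, 70.514, -0, 104.267, -3.249], TCP at [0.255, -0.543, 0.405] pointing down, gripper open.
Joint ranges: [-164.24, 164.24], [-49.07, 125.15], [9.68, 141.18], [-86.29, 266.29], [3.28, 154.24], [-151.56, 151.56]. Speed limits (degrees/s): [147.25, 147.25, 172.46, 180, 180, 180].

## Interface

Orientations are given as [roll, pitch, yaw] about the fixed x, y, z axes, in that order (R = Rz(yaw) Ry(pitch) Rx(roll)).
In Python, from station import r gives the robot as it stands. The module is installed in compiled form; this text tells all that it offers. Calls block until the motion is done:
- r.reach(position, orientation): joint-space move of the TCP to a pose.
- r.servo_line(position, rotation=None, speed=0.15): straight line of the TCP; rotation=None keeps the orientation; speed is the mean speed in m/s.
- r.move_joints(angles): joint-space move.
- r.let_go() and r.grab(squeeze=None): open the fingers fully, or close them until they stop; squeeze is the grip in N (None keeps the last).
- r.wait(seconds).
- r.inverse_kinematics(position, orientation): joint angles nearest the present ones, or None.
- r.sense(): the state.
- r.snapshot(name): name is "scene" or "top" or "wrist"; returns a dict with "frame" (420x560x3 uint8, red, green, blue), "fx", "fy", "cx", "cy" (pixels), "R" (3x3) and "t" (3): a world point X has camera coordinates R X + t. Camera axes: x right, y down, z forward; pixel columns grow to the right and rows downward; lengths in m; the calibration is good to about 2 mm. The wrist camera is an equidistant fisheye: a pixel r from the principal point sees the ray r / f radians off the axis. A picture is of the moment at which its call begins. There is no depth.
A pose or a line that the arm cannot do raises r.IKError and nothing moves.
- r.hand_in(): hands the job in, once; it reports no verdict.
The state is a dict: "clock": time; "joints": joint angles; "joint_vel": joint speeds; "joint_torque": joint torques, N m; "tcp_pos": TCP position; "orientation": TCP orientation; "contact_force": force on the tool from outside, world axes, zero at the start; "torque": the same for the moment, N m; "opening": finger opening in m.
Only numpy, scipy, OpenCV 4.12 (cv2) and the standard library are available. Lean on these libraries where they do the work, as an engineer would, in place of code of your own. Each camera call takes 0.05 s, during which the arm holds its last target. There are 200 camera calls.

## Working session

There is one attempt and no reset: what is moved stays moved. The work goes in short steps, each a Python script; the robot and the scene stay as the last script left them, time stands still between calls to the robot, and variables do not carry over. Pictures are saved under pics/ and viewed, about 8 in all and at most 12, crops included, and the job is handed in when it is done.

```bash
mkdir -p pics; cat > h.py <<'E'
import numpy as np, cv2
from station import r
def snap(n,f=None):
    s=r.snapshot(n); 
    if f: cv2.imwrite('pics/'+f,s['frame'][:,:,::-1])
    return s
def ray(s,u,v):
    R=np.array(s['R']);t=np.array(s['t'])
    d=R.T@np.array([(u-s['cx'])/s['fx'],(v-s['cy'])/s['fy'],1.]); return -R.T@t,d
def plane(s,u,v,z):
    o,d=ray(s,u,v); return o+d*(z-o[2])/d[2]
def proj(s,X):
    p=np.array(s['R'])@X+np.array(s['t']); return s['fx']*p[0]/p[2]+s['cx'],s['fy']*p[1]/p[2]+s['cy']
def tri(s1,p1,s2,p2):
    o1,d1=ray(s1,*p1);o2,d2=ray(s2,*p2)
    k=np.linalg.lstsq(np.c_[d1,-d2],o2-o1,rcond=None)[0]
    a,b=o1+k[0]*d1,o2+k[1]*d2; return (a+b)/2,np.linalg.norm(a-b)
E
python3 - <<'E'
from h import *
import pickle
a=snap('scene','s1.png');b=snap('top','t1.png')
pickle.dump((a,b),open('s1.pkl','wb'))
for s in (a,b): print(s['fx'],s['cx'],s['cy'],np.round(s['R'],3).tolist(),np.round(-np.array(s['R']).T@s['t'],3))
print(r.sense())
E
```

```text
434.6615225635206 276.5285231680319 208.43150803682173 [[0.764, -0.645, -0.006], [-0.379, -0.442, -0.813], [0.521, 0.624, -0.583]] [-0.323 -1.073  1.018]
428.2849289236664 282.5904771449452 204.79350293102448 [[-0.026, -1.0, -0.014], [-0.983, 0.028, -0.181], [0.181, 0.009, -0.983]] [ 0.221 -0.097  1.615]
{'clock': 0.1, 'joints': array([-6.81068214e+01,  5.25917438e+00,  7.05762985e+01, -1.62950788e-04,
        1.04266686e+02, -3.24743294e+00]), 'joint_vel': array([-0.09318817, -0.07820257, -0.15613049, -0.10194019,  0.00915488,
       -0.01412228]), 'joint_torque': array([ 1.67483970e-03, -4.47857666e+01, -4.07570386e+01,  7.00493879e-02,
        2.84690276e-02, -1.31394409e-04]), 'tcp_pos': array([ 0.25493332, -0.54320322,  0.4036027 ]), 'orientation': array([-1.79897997e+02, -5.62933213e-03,  2.51405665e+01]), 'contact_force': array([ 0.16566483, -0.6578052 ,  0.10223529]), 'torque': array([-0.0412319 ,  0.03187689, -0.01253063]), 'opening': 0.08732018803477798}
```

View pics/s1.png

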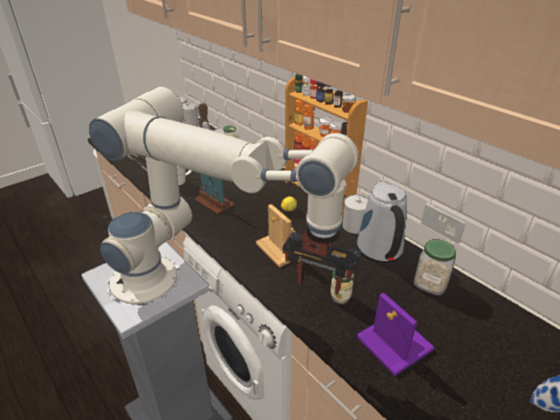

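View pics/t1.png

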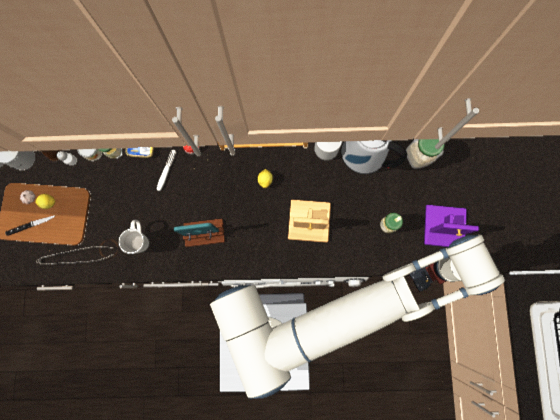

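The scene view shows the oak stand at about (278,235), the purple look-alike stand at (398,330), and the teal board in its holder at (213,192), partly hidden by the arm. In the top view the mug is at (134,238), board and holder at (202,232), oak stand at (310,220), jar at (391,222), lemon at (265,178) and the purple stand at (447,226). There are two candidates for the screw stand: oak (310,220) and purple (447,226). The wooden one is the one meant, and I'll confirm it in a crop.

```bash
python3 - <<'E'
from h import *
import pickle
a,b=pickle.load(open('s1.pkl','rb'))
A=b['frame'][195:255,160:340,::-1]; B=a['frame'][160:280,180:320,::-1]
A=cv2.resize(A,None,fx=4.4,fy=4.4,interpolation=cv2.INTER_CUBIC); B=cv2.resize(B,None,fx=2.7,fy=2.7,interpolation=cv2.INTER_CUBIC)
o=np.zeros((A.shape[0]+B.shape[0],A.shape[1],3),np.uint8);o[:A.shape[0]]=A;o[A.shape[0]:,:B.shape[1]]=B
cv2.imwrite('pics/c1.png',o);print(o.shape)
for n,u,v,z in [('board top',200,228,.18),('holder',203,235,.035),('stand foot',309,220,.016),('mug',134,238,.1),('jar',391,222,.1),('lemon',265,178,.03)]: print(n,plane(b,u,v,z).round(3))
E
```

```text
(588, 792, 3)
board top [0.413 0.196 0.18 ]
holder [0.406 0.215 0.035]
stand foot [ 0.454 -0.182  0.016]
mug [0.395 0.448 0.1  ]
jar [ 0.426 -0.468  0.1  ]
lemon [ 0.618 -0.019  0.03 ]
```

View pics/c1.png

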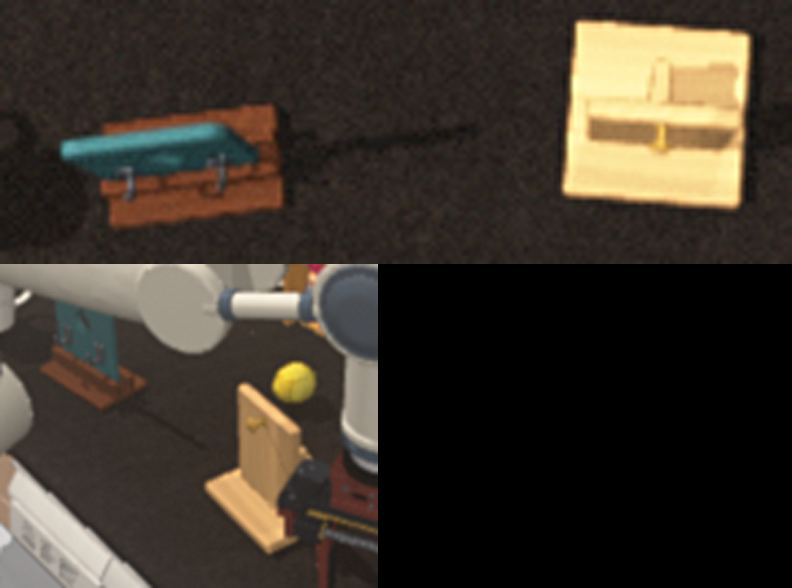

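The crop confirms it: the oak stand, with the brass screw at about (310,226) in the top view, is wooden and is the one meant. The purple one is left alone. The board's front faces the robot, and its yaw is about +7°. Next I'll take close wrist views of the stand and then the board.

```bash
python3 - <<'E'
from h import *
import pickle
r.reach([0.40,-0.18,0.44],[180,0,86]); w1=snap('wrist','w1.png'); 
r.reach([0.40,0.20,0.46],[180,0,97]); w2=snap('wrist','w2.png'); a=snap('scene','s2.png'); b=snap('top')
pickle.dump((w1,w2,a,b),open('s2.pkl','wb'))
for s in (w1,w2): print(s['fx'],s['cx'],s['cy'],np.round(s['R'],3).tolist(),np.round(-np.array(s['R']).T@s['t'],3))
s=r.sense();print(s['clock'],s['tcp_pos'],s['orientation'])
o=np.hstack([w1['frame'],w2['frame']])[:,:,::-1]
c=cv2.resize(a['frame'][170:290,230:370,::-1],None,fx=2.2,fy=2.2)
cv2.imwrite('pics/ws.png',cv2.resize(np.vstack([cv2.resize(w1['frame'],None,fx=.95,fy=.95),]),None,fx=1,fy=1)[:,:,::-1])
cv2.imwrite('pics/w12.png',cv2.resize(o,(800,300)))
E
```

```text
325.19226210127806 279.58139639907967 212.34600288090775 [[0.997, -0.071, 0.0], [-0.068, -0.953, 0.295], [-0.021, -0.294, -0.956]] [ 0.405 -0.1    0.418]
325.19226210127806 279.58139639907967 212.34600288090775 [[0.993, 0.12, 0.0], [0.115, -0.948, 0.295], [0.036, -0.293, -0.955]] [0.389 0.279 0.438]
3.175 [0.40044257 0.19912923 0.45990697] [-1.79993394e+02  1.13047663e-02  9.68863736e+01]
```

View pics/w12.png

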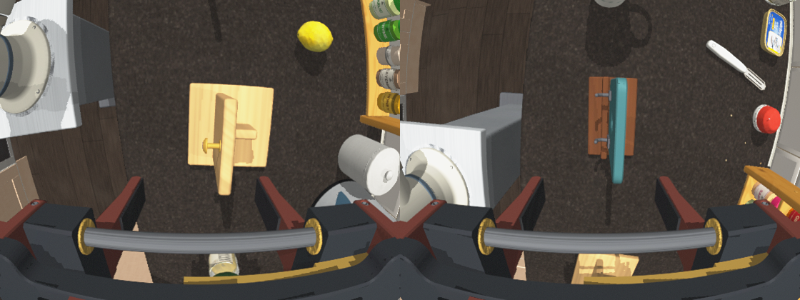

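View pics/s2.png

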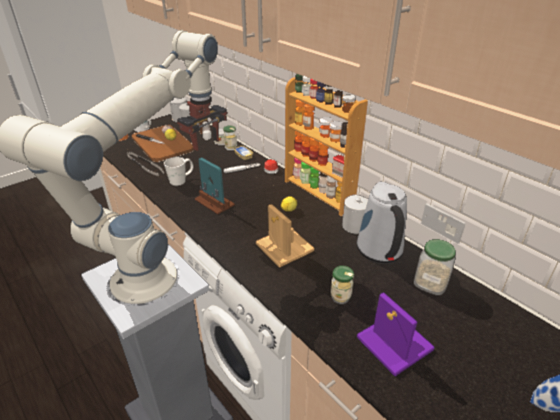

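The wrist views (halved montage) show the stand with its screw at about (208,147) and the panel top edge at (228,95)–(225,193). The board's top edge is at about (617,80)–(617,183), nearly parallel to the image columns. The scene view shows everything standing undisturbed. I'll enlarge both.

```bash
python3 - <<'E'
from h import *
import pickle
w1,w2,a,b=pickle.load(open('s2.pkl','rb'))
A=w1['frame'][105:285,255:395,::-1]; B=w2['frame'][90:270,250:390,::-1]
cv2.imwrite('pics/c2.png',cv2.resize(np.hstack([A,B]),None,fx=2.8,fy=2.8,interpolation=cv2.INTER_CUBIC))
E
```

```text
(no output)
```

View pics/c2.png

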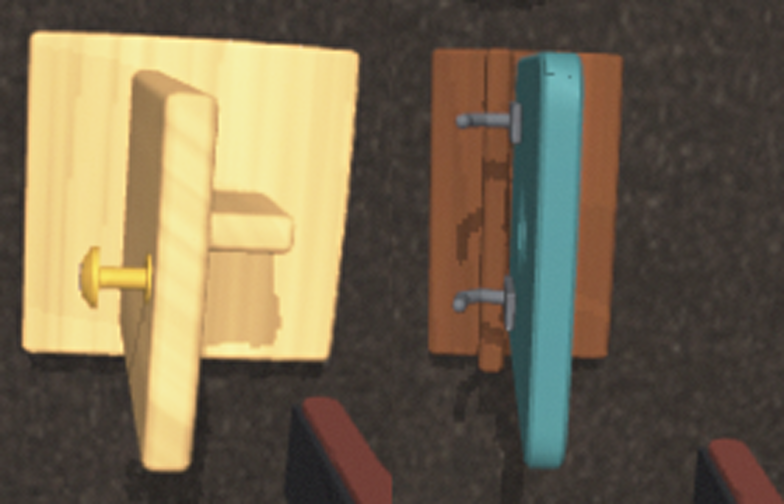

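The crop shows the oak panel's top face at corners (165,97), (216,100), (190,467), (143,467), and the screw running from its head at (85,277) to its root at (150,277). The board's top face has corners (540,57), (581,60), (565,465), (528,465). I'll cast these onto their known heights.

```bash
cat >> h.py <<'E'
def fray(s,u,v):
    R=np.array(s['R']);t=np.array(s['t'])
    q=np.array([u-s['cx'],v-s['cy']])/s['fx'];th=np.linalg.norm(q)
    d=np.r_[q/th*np.sin(th),np.cos(th)]; return -R.T@t,R.T@d
def fplane(s,u,v,z):
    o,d=fray(s,u,v); return o+d*(z-o[2])/d[2]
E
python3 - <<'E'
from h import *
import pickle
w1,w2,a,b=pickle.load(open('s2.pkl','rb'))
def q(w,pts,ox,oy,px,z): return np.array([fplane(w,ox+(x-px)/2.8,oy+y/2.8,z) for x,y in pts])
def yaw(p,q): d=p-q; return np.degrees(np.arctan2(-d[0],d[1]))
P=q(w1,[(165,97),(216,100),(190,467),(143,467)],255,105,0,.163)
print(P.round(4),yaw(P[0],P[3]),yaw(P[1],P[2]),P.mean(0))
S=q(w1,[(93,277),(150,277)],255,105,0,.145);print('screw',S.round(4))
B=q(w2,[(540,57),(581,60),(565,465),(528,465)],250,90,392,.185)
print(B.round(4),yaw(B[0],B[3]),yaw(B[1],B[2]),B.mean(0),np.linalg.norm(B[0]-B[3]),np.linalg.norm(P[0]-P[3]))
F=q(w1,[(32,33),(357,52),(328,358),(24,352)],255,105,0,.016);print(F.round(4),yaw(F[0],F[3]),yaw(F[1],F[2]))
E
```

```text
[[ 0.4301 -0.1214  0.163 ]
 [ 0.4445 -0.123   0.163 ]
 [ 0.4333 -0.2365  0.163 ]
 [ 0.4184 -0.2352  0.163 ]] -5.856882539463292 -5.617805616709784 [ 0.43155978 -0.17904407  0.163     ]
screw [[ 0.4067 -0.1773  0.145 ]
 [ 0.4244 -0.1785  0.145 ]]
[[0.4068 0.285  0.185 ]
 [0.4181 0.2857 0.185 ]
 [0.4311 0.1659 0.185 ]
 [0.4198 0.1647 0.185 ]] 6.159662905059508 6.185270839787567 [0.41896584 0.22533161 0.185     ] 0.12101045680815099 0.11444674641311244
[[ 0.3885 -0.1014  0.016 ]
 [ 0.5337 -0.1165  0.016 ]
 [ 0.5192 -0.2622  0.016 ]
 [ 0.3729 -0.2479  0.016 ]] -6.076561810097753 -5.69394180469496
```

```bash
python3 - <<'E'
from h import *
r.servo_line([0.419,0.2253,0.345],[180,0,96.2],speed=0.12)
r.servo_line([0.419,0.2253,0.339],speed=0.05)
f0=r.sense()['contact_force']
r.grab(40); s=r.sense(); print(s['clock'],s['opening'],s['tcp_pos'],s['contact_force']-f0,s['torque'])
r.servo_line([0.419,0.2253,0.37],speed=0.05)
r.servo_line([0.419,0.2253,0.48],speed=0.15)
s=r.sense(); print(s['clock'],s['opening'],s['tcp_pos'],s['contact_force']-f0)
n=np.array([np.cos(np.radians(-5.8)),np.sin(np.radians(-5.8)),0]);S=np.array([.424,-.1784,0])
p=S-n*0.06
r.reach([p[0],p[1],0.46],[180,0,84.2]); r.servo_line([p[0],p[1],.382],speed=0.1)
s=r.sense(); print(s['clock'],s['opening'],s['tcp_pos'],s['orientation'],s['contact_force']-f0)
a=snap('scene','s3.png');w=snap('wrist','w3.png');t=snap('top')
import pickle;pickle.dump((a,w,t),open('s3.pkl','wb'))
A=cv2.resize(a['frame'][170:290,220:350,::-1],None,fx=3,fy=3,interpolation=cv2.INTER_CUBIC)
B=cv2.resize(w['frame'][60:300,180:460,::-1],(400,343),interpolation=cv2.INTER_CUBIC)
o=np.zeros((360,790,3),np.uint8);o[:360,:390]=A;o[:343,390:]=B;cv2.imwrite('pics/c3.png',o)
E
```

```text
5.7333 0.011700587018040219 [0.41897482 0.22529306 0.33897814] [-0.29361721 -0.11823832  0.47927097] [-0.04805266 -0.04918941  0.02863818]
7.3833 0.012118691741693683 [0.41913613 0.22533626 0.47887981] [ 0.06855718  0.42138588 -3.62104008]
9.8083 0.011607980787473555 [ 0.36437218 -0.17231534  0.38280753] [1.79933769e+02 3.06136286e-02 8.42067811e+01] [-0.33284345  0.20219682 -2.69000981]
```

View pics/c3.png

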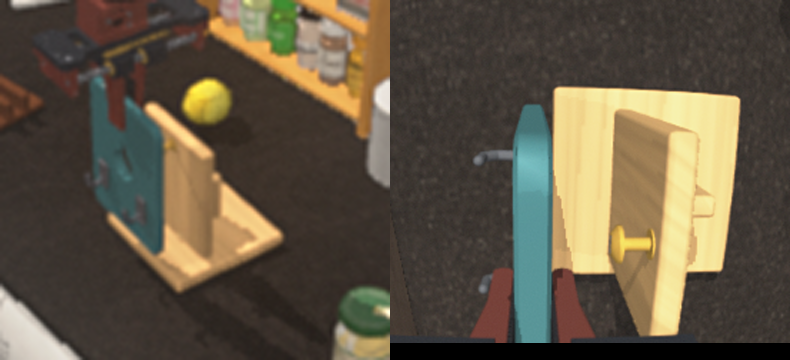

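The scene crop (left) shows the board held upright in front of the stand, keyhole at about (122,158) and screw at (170,146). The wrist crop (right) shows the board parallel to the panel, its far top end at (523–550,107) and the screw from (616,243) to (653,243). Before threading I'll check the lateral alignment in hand.

```bash
python3 - <<'E'
from h import *
import pickle
a,w,t=pickle.load(open('s3.pkl','rb')); w1,w2,_,_=pickle.load(open('s2.pkl','rb'))
def far(w,z,y0,tcp,yaw):  # top-row of teal board in wrist image -> along-board offset
    hsv=cv2.cvtColor(w['frame'],cv2.COLOR_RGB2HSV); m=cv2.inRange(hsv,(80,80,50),(100,255,255))
    n,l,st,c=cv2.connectedComponentsWithStats(m); k=1+st[1:,4].argmax(); ys,xs=np.where(l==k); v=ys.min(); u=xs[ys<=v+1].mean()
    X=fplane(w,u,v,z); ya=np.radians(yaw); d=X[:2]-tcp[:2]; return (u,v),X.round(4),d@[np.cos(ya),np.sin(ya)],d@[-np.sin(ya),np.cos(ya)]
print(far(w2,.185,0,[.419,.2253],6.2)); print(far(w,.2288,0,[.36437,-.17232],-5.8))
q=lambda x,y:fplane(w,180+(x-390)/1.4286,60+y/1.4286,.145)
S=[q(620,243),q(653,243)];print(S)
ya=np.radians(-5.8)
for s in S: d=s[:2]-[.36437,-.17232]; print(d@[np.cos(ya),np.sin(ya)],d@[-np.sin(ya),np.cos(ya)])
# scene check of hole
n=np.array([np.cos(ya),np.sin(ya),0]);C=np.array([.36437,-.17232,.1413]);yv=np.array([-np.sin(ya),np.cos(ya),0])
for nm,X in [('hole',C-n*.006+[0,0,.0045]),('slotend',C-n*.006+[0,0,.036]),('hookL',C-.032*np.array([0,0,1])+.038*yv-n*.006),('hookR',C-.032*np.array([0,0,1])-.038*yv-n*.006),('screwhead',np.array([.424,-.1784,.145])-n*.0215)]: 
  p=proj(a,X);print(nm,np.round([(p[0]-220)*3,(p[1]-170)*3],0))
E
```

```text
((np.float64(307.92857142857144), np.int64(109)), array([0.4106, 0.2866, 0.185 ]), np.float64(-0.0017787432355224992), np.float64(0.06181776052608818))
((np.float64(279.5), np.int64(133)), array([ 0.3709, -0.0996,  0.2288]), np.float64(-0.0008598420752786396), np.float64(0.0729649433532742))
[array([ 0.40755422, -0.17649826,  0.145     ]), array([ 0.42469989, -0.1784045 ,  0.145     ])]
0.04338538552178346 0.00020716218499170977
0.060635921684431236 4.3364289053470124e-05
hole [119. 163.]
slotend [118. 139.]
hookL [102. 171.]
hookR [139. 207.]
screwhead [153. 149.]
```

```bash
python3 - <<'E'
from h import *
import pickle
a,w,t=pickle.load(open('s3.pkl','rb'))
ya=np.radians(-5.8);tc=np.array([.36437,-.17232])
def off(u,v,z): d=fplane(w,u,v,z)[:2]-tc; return np.round([d@[np.cos(ya),np.sin(ya)],d@[-np.sin(ya),np.cos(ya)]],4)
print('end bottom',off(279.5,132.5,.0538),'hook far',off(180+110/1.4286,60+155/1.4286,.109))
cv2.imwrite('pics/c4.png',cv2.resize(w['frame'][120:300,220:320,::-1],None,fx=3.3,fy=3.3,interpolation=cv2.INTER_CUBIC))
E
```

```text
end bottom [-0.0005  0.0637] hook far [-0.0183  0.0385]
```

View pics/c4.png

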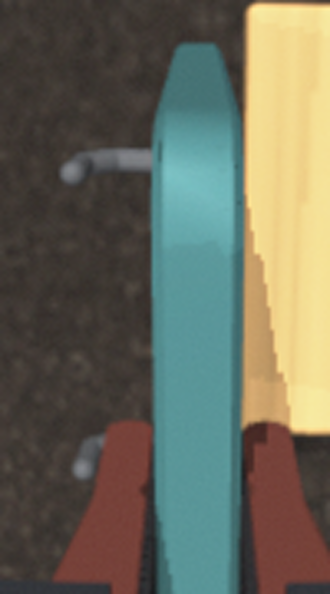

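The crop shows the board's end face at (197,45) and the far hook stem at y≈158. That puts the board's middle within about 1 mm of the tool axis, with the screw within 0.2 mm. I'll thread it now.

```bash
cat >> h.py <<'E'
ya=np.radians(-5.8);n=np.array([np.cos(ya),np.sin(ya),0]);yv=np.array([-np.sin(ya),np.cos(ya),0])
def fc(f0): f=r.sense()['contact_force']-f0; return np.round([f@n,f@yv,f[2]],1)
E
python3 - <<'E'
from h import *
f0=r.sense()['contact_force'];S=np.array([.424,-.1784,.382])
for d in (.04,.03,.022,.014,.010):
    r.servo_line(S-n*d,speed=0.06); f=fc(f0); print(d,f)
    if abs(f).max()>8: break
else:
    d=.009
    while d>-.003:
        r.servo_line(S-n*d,speed=0.03); f=fc(f0); print(round(d,3),f)
        if abs(f[0])>6: break
        d-=.001
s=r.sense();print(s['clock'],s['tcp_pos'],s['opening'],s['torque'])
a=snap('scene','s4.png');w=snap('wrist')
A=cv2.resize(a['frame'][170:290,220:350,::-1],None,fx=3,fy=3,interpolation=cv2.INTER_CUBIC)
B=cv2.resize(w['frame'][60:300,180:460,::-1],(400,343),interpolation=cv2.INTER_CUBIC)
o=np.zeros((360,790,3),np.uint8);o[:360,:390]=A;o[:343,390:]=B;cv2.imwrite('pics/c5.png',o)
E
```

```text
0.04 [-0.5 -0.3  0.8]
0.03 [-0.3 -0.4  2.3]
0.022 [-0.9 -1.   2. ]
0.014 [-1.2  0.4  1.1]
0.01 [-0.1 -0.5  0.5]
0.009 [-0.2 -0.3  1.4]
0.008 [-0.2 -0.3  0.6]
0.007 [-0.6 -1.5  1.8]
0.006 [ 0.6 -0.5  1.5]
0.005 [-2.4 -0.7  1.5]
0.004 [-4.3  0.9  3.5]
0.003 [-9.4  0.4  5.7]
13.325 [ 0.42009159 -0.17801393  0.3820182 ] 0.01179026870436006 [ 0.2651613   1.74125206 -0.25379016]
```

View pics/c5.png

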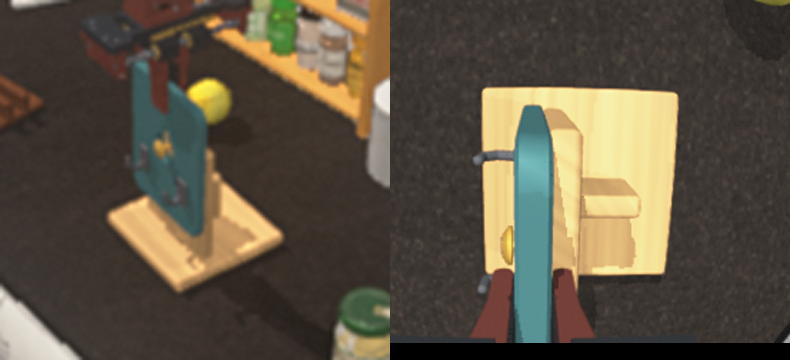

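The head shows through the round hole at (163,147) and on the robot's side of the board at (507,244). The board lies against the panel, with contact starting at d≈5 mm. I'll ease the push and pull down.

```bash
python3 - <<'E'
from h import *
S=np.array([.424,-.1784,0]);d=.0042
S=S-n*d; r.servo_line(S+[0,0,.382],speed=0.02); f0=r.sense()['contact_force']; z=.382
for z in (.378,.374,.370,.366,.362,.359,.357,.356,.355,.354,.353,.352,.351,.350,.349):
    r.servo_line(S+[0,0,z],speed=0.03); f=fc(f0); print(z,f)
    if abs(f).max()>9: break
s=r.sense();print(s['clock'],s['tcp_pos'],s['opening'],s['torque'])
a=snap('scene','s5.png');w=snap('wrist')
A=cv2.resize(a['frame'][170:290,220:350,::-1],None,fx=3,fy=3,interpolation=cv2.INTER_CUBIC)
B=cv2.resize(w['frame'][60:300,180:460,::-1],(400,343),interpolation=cv2.INTER_CUBIC)
o=np.zeros((360,790,3),np.uint8);o[:360,:390]=A;o[:343,390:]=B;cv2.imwrite('pics/c6.png',o)
E
```

```text
0.378 [ 0.  -2.2 -2.1]
0.374 [-0.1 -1.9 -3.2]
0.37 [ 0.  -1.6 -2.5]
0.366 [-0.6 -2.7 -2.4]
0.362 [ 1.  -2.1 -2.1]
0.359 [-0.9 -2.  -1.2]
0.357 [ 0.1 -2.6 -0.9]
0.356 [-0.5 -0.8 -0.8]
0.355 [-0.4 -1.7 -0. ]
0.354 [-1.3 -1.1  0.8]
0.353 [-2.2 -0.8  3.3]
0.352 [-3.9 -0.5  6.9]
0.351 [-5.2 -0.2  9.8]
17.0917 [ 0.41899879 -0.17799451  0.35361558] 0.011789676608712416 [ 0.34544108  2.0080329  -0.29474842]
```

View pics/c6.png

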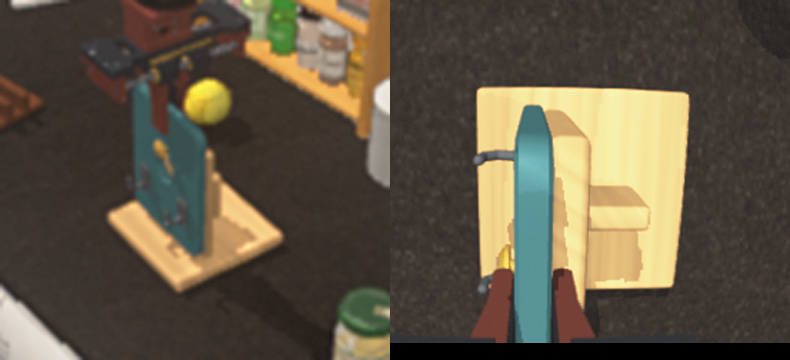

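It seated at TCP z ≈ 0.3535, 28 mm below threading as predicted, with upward force rising. The head is at the top of the slot at (160,150). I'll relax, release, and lift straight up.

```bash
python3 - <<'E'
from h import *
p=np.array([.424,-.1784,0])-n*.0052
r.servo_line(p+[0,0,.3535],speed=0.02); r.let_go(); r.wait(.3)
r.servo_line(p+[0,0,.39],speed=0.06); r.servo_line(p+[0,0,.47],speed=0.15); w=snap('wrist')
r.reach([.33,.1,.5],[180,0,90]); r.wait(.7)
a=snap('scene','s6.png');t=snap('top');s=r.sense();print(s['clock'],s['tcp_pos'],s['opening'])
A=cv2.resize(a['frame'][170:290,220:350,::-1],None,fx=3,fy=3,interpolation=cv2.INTER_CUBIC)
B=cv2.resize(w['frame'][60:300,180:460,::-1],(400,343),interpolation=cv2.INTER_CUBIC)
T=cv2.resize(t['frame'][160:260,110:410,::-1],(690,230),interpolation=cv2.INTER_CUBIC)
o=np.zeros((590,790,3),np.uint8);o[:360,:390]=A;o[:343,390:]=B;o[360:,:690]=T;cv2.imwrite('pics/c7.png',o)
E
```

```text
22.425 [0.32997341 0.10004087 0.4999981 ] 0.08775531992607334
```

View pics/c7.png

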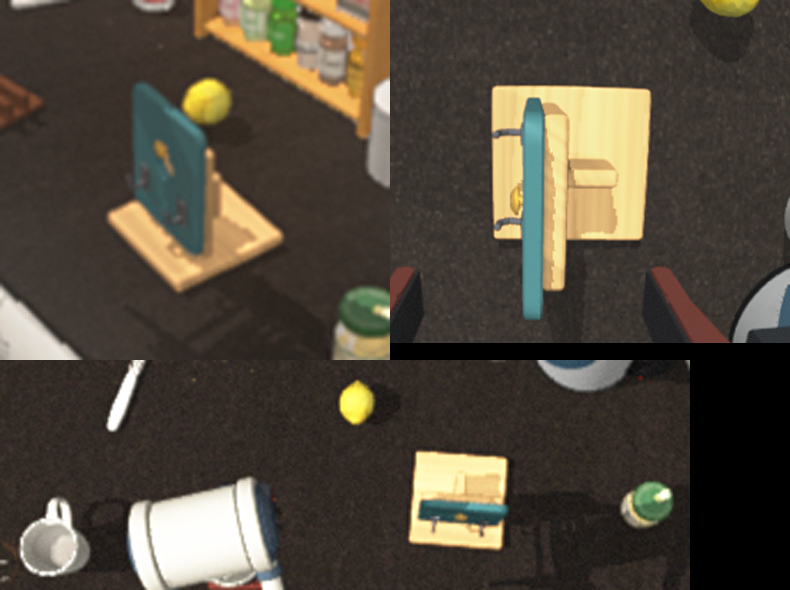

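The board hangs parallel to the panel and level, hooks to the front, with the head at the slot's top at (160,150). The mug, jar and lemon are where they were. I'll hand it in.

```bash
python3 -c "
from h import *
r.hand_in(); print(r.sense()['clock'])"
```

```text
the job is handed in; nothing more can be done
the job is handed in; nothing more can be done
```

The teal hook board now hangs on the oak stand's brass screw, hooks to the front, and the job is handed in. The clock read about 22.4 s at the last check before hand-in, against the 48 s limit.

- **What I did:** I lifted the board out of its holder and passed the round hole over the screw head until light contact (about 9 N). I then pulled it down about 28 mm until the screw stopped it, at the predicted height, with about 10 N upward. I let go and lifted the gripper straight up.
- **Last checks:** the final images show the board level and parallel to the panel, with the screw at the top of the slot. The mug, jar and lemon show no visible movement, judged by eye, and the robot was clear of everything.
- **A reading that disagreed:** an early check of the board's far end in the gripper was 11 mm off, because I had cast the visible bottom corner onto the top-edge height. Recomputed at the right height, it agreed to about 1 mm.

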